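# Reset the tripped breaker under the power box's push-latch cover

## Task

A breaker in the yellow bench power box has tripped. Press the thumb pad of the smoked cover so that the cover pops open, press the breaker button that has popped out fully home, then swing the cover down and press it until it latches shut again. Use only presses and pushes: lift nothing, and leave the tools and other things on and around the box where they are.

Things in the scene. Friction and masses are not known exactly. Their poses are not given: they have to be found in the camera images.
- power_box: yellow power box screwed to the bench, 200 (x) x 220 (y) x 105 mm high, flat top; origin at the centre of its underside, z up. Three round outlets on its -y side. A shallow well in its top (x -62 to +62, y -30 to +40 mm, floor 93 mm above the bench) holds three breakers at x = -40, 0, +40, y = -11 mm. A black-framed smoked cover, 134 mm along x, shuts over the well.
- cover (a joint): cover's angle (rad): 0 = shut and latched, grows as it opens, 1.45 = standing open against its stop, -0.077 = pushed in to the hard stop. A damped spring pushes it open (about 3 N at the pad when shut, 1.5 N open). Push-push latch: shut, push to the hard stop, let go: it swings open by itself in about 1.5 s. Open, push down to the same stop, let go: it stays latched. A push that stops short changes nothing.
- cover_pad (a point): centre of the orange ribbed thumb pad (50 x 18 mm) on the cover's outer face, 66 mm from the hinge line and 12 mm from the free edge; moves with the cover. Outer face 123 mm above the bench when latched; the hard stop is about 5 mm lower at the pad and takes about 4 N to reach, then it is rigid; come slowly and push to within half a millimetre of it.
- cover_hinge (a point): middle of the cover's hinge line, fixed to the box and parallel to its x axis: 45 mm to the +y side of the box's centre, 120 mm above the bench. The cover is 6 mm thick (the line is in mid-thickness) and reaches 78 mm from the line, towards the box's -y side when shut, nearly straight up when open.
- tripped_button (a joint): how far the tripped breaker's reset button has been pressed in (m): 0 to 0.0015 = tripped (popped out), 0.008 = home. It stays where it is left; pressing it takes about 5 N, then it meets its stop.
- tripped_cap (a point): centre of the top face of the tripped breaker's red reset button (17 mm across), moves with it. Tripped, it stands 6.5 to 8 mm higher than the two others and shows a white band below the red cap, top about 110 mm above the bench; home, 103 mm, level with the others. It may be any of the three.
- socket: chromed deep socket standing upright on the power box's top, 25 mm across, 52 mm tall; origin at the centre of its foot
- tape_roll: black roll of insulating tape lying flat on the power box's top, 62 mm across, 19 mm high; origin at the centre of its underside
- spray_can: blue spray can with a white cap standing on the bench beside the box, 64 mm across, 150 mm tall; origin at the centre of its foot
- screw_jar: glass jar with a red lid standing on the bench beside the box, 62 mm across, 85 mm tall; origin at the centre of its foot
- mug: blue mug standing on the bench beside the box, 74 mm across, 90 mm tall, its handle on its own +y side reaching 74 mm from the axis; origin at the centre of its foot
- tape_measure: yellow tape measure standing on the bench beside the box, 68 x 36 x 64 mm; origin at the centre of its underside
- screwdriver: screwdriver with an orange handle lying on the bench beyond the box, 200 mm long along its x axis, 26 mm thick; origin under its middle
- wrench: steel spanner lying on the bench on the robot's side of the box, 190 mm long along its x axis, 8 mm thick; origin under its middle

How it is judged:
On the way, in this order (a step that is already met when the one before it is completed fails the run):
1. the cover has popped fully open (value of joint cover above 1.3 rad), for 0.2 s.
2. the tripped breaker's button is pressed home (value of joint tripped_button above 0.0065 m), for 0.2 s.
At the end, for the whole second after the job is handed in: The cover is shut, latched and at rest by itself (within 0.03 rad of its latched place), the tripped breaker's button is home (pressed in at least 6.5 of 8 mm), and each of the eight loose things is within 30 mm of where it was (value of joint cover between -0.03 and 0.03 rad and velocity of joint cover between -0.05 and 0.05 rad/s and value of joint tripped_button above 0.0065 m and distance of each of socket, tape_roll, spray_can, screw_jar, mug, tape_measure, screwdriver, wrench from where it was at the start of the episode below 0.03 m); the robot touches nothing.
It fails at once if a loose thing on or around the box is lifted, carried or knocked more than 30 mm from its place (distance of any of socket, tape_roll, spray_can, screw_jar, mug, tape_measure, screwdriver, wrench from where it was at the start of the episode above 0.03 m).
It also fails if it takes over 64 s, if anything falls off the work surface, if the arm or the gripper's body presses on something with over 40 N, if the wrist force passes 120 N, or if a joint passes its speed limit or range.

## Robot

A 7-joint arm with a two-finger parallel gripper is mounted at the origin on the work surface. World frame = base frame: x ahead of the robot, y to its left, z up, the work surface at z = 0. Lengths are in m, angles in rad, forces in N, time in s.
With the tool pointing down it reaches from about 0.4 to 0.85 m from the base axis. Payload 4.4 kg.
Tool frame: the origin (TCP) lies on the mounting face of the last link; the fingertips stand 199 mm ahead of it and the grasp point (between the pads) lies 180 mm ahead of it; z points along the fingers, y is the line along which they close (so a half turn about z gives the same grasp; the last joint's range is limited). The gripper opens to 94 mm and grips with 3 to 60 N. Pads are 16 mm wide; open, the fingers measure 119 mm over their backs; the gripper's body (75 mm by 177 mm) begins 78 mm behind the grasp point.
Start: joints at [-1.387, 0.628, 0.038, 1.517, -0.027, 0.996, -0.02], TCP at [0.161, 0.63, 0.405] pointing down, gripper open.
Joint ranges: [-3.06, 3.06], [-0.37, 2.12], [-1.25, 1.32], [0.18, 2.47], [-1.1, 4.24], [0.23, 1.98], [-2.94, 2.94]. Speed limits (rad/s): [2.57, 2.57, 3.14, 3.14, 3.14, 3.14, 3.14].

## Interface

Orientations are given as a 3x3 rotation matrix whose columns are the frame's x, y, z axes.
In Python, from rig import bot gives the robot as it stands. Calls block until the motion is done:
- bot.reach(position, orientation): joint-space move of the TCP to a pose.
- bot.line_to(position, frame=None, rate=0.15, guard=None): straight line of the TCP; frame=None keeps the orientation; rate is the mean speed in m/s. With guard (N) it stops when the force on the tool has changed by that much, and returns True; else False.
- bot.goto_joints(angles): joint-space move.
- bot.command_gripper(opening, f_grip=None): opening from 0.0 (shut) to 1.0 (fully open); f_grip is the grip in N (None keeps the last); returns when the fingers have stopped.
- bot.wait(seconds).
- bot.ik(position, orientation): joint angles nearest the present ones, or None.
- bot.get_state(): the state.
- bot.get_image(name): name is "scene" or "side" or "wrist"; returns (picture, depth): 480x640x3 uint8, red, green, blue; 480x640 float32, m along the optical axis (not along the pixel's ray), 0 where there is no reading.
- bot.camera_params(name): a dict with "fx", "fy", "cx", "cy" (pixels), "dist" ([k1, k2, p1, p2, k3] as OpenCV has them; the pictures are not rectified), "T" (4x4, takes a point from camera to world coordinates). Camera axes: x right, y up, looking along -z (the intrinsics and any distortion apply to the point x, -y, -z); pixel columns grow to the right and rows downward; lengths in m; the calibration is good to about 2 mm. A picture is of the moment at which its call begins: read the wrist's pose just before it. camera_params takes no time and is no camera call; for the wrist camera it gives the pose at the moment of the call.
A pose or a line that the arm cannot do raises bot.MotionError and nothing moves.
- bot.sign_off(): hands the job in; it is judged then, once.
The state is a dict: "time": time; "joint_pos": joint angles; "qd": joint speeds; "joint_torque": joint torques, N m; "position": TCP position; "ee_rot": TCP orientation; "ft_force": force on the tool from outside, world axes, zero at the start; "wrist_torque": the same for the moment, N m; "finger_gap": opening from 0.0 (shut) to 1.0 (fully open); "gripper_force": force on a finger pad.
Only numpy, scipy, OpenCV 4.12 (cv2) and the standard library are available. Lean on these libraries where they do the work, as an engineer would, in place of code of your own. Each camera call takes 0.05 s, during which the arm holds its last target. There are 200 camera calls.

## Working session

There is one attempt and no reset: what is moved stays moved. The work goes in short steps, each a Python script; the robot and the scene stay as the last script left them, time stands still between calls to the robot, and variables do not carry over. Pictures are saved under pics/ and viewed, at most 10 in all, crops included, and the job is handed in when it is done.

```bash
ls; mkdir -p pics; python3 - <<'E'
from rig import bot
import cv2,numpy as np
for n in ("scene","side"):
    im,d=bot.get_image(n); cv2.imwrite(f"pics/{n}0.png",im[...,::-1]); np.save(f"pics/{n}0.npy",d)
    p=bot.camera_params(n); print(n,p["fx"],p["cx"],p["cy"],p["dist"],np.round(p["T"],3).tolist())
s=bot.get_state();print(s["time"],s["position"],np.round(s["ee_rot"],3).tolist(),s["finger_gap"])
E
```

```text
pics
scene 544.6788104877706 315.5703408473295 232.35676423925923 [-0.11757769  0.          0.          0.          0.        ] [[0.275, -0.538, 0.797, 1.324], [0.961, 0.174, -0.215, -0.156], [-0.023, 0.825, 0.565, 0.647], [0.0, 0.0, 0.0, 1.0]]
side 542.9225290721198 316.14257941105393 237.2684292589975 [0.05714637 0.         0.         0.         0.        ] [[0.878, 0.234, -0.418, 0.199], [-0.479, 0.443, -0.758, -0.66], [0.008, 0.865, 0.501, 0.578], [0.0, 0.0, 0.0, 1.0]]
0.1 [0.16061838 0.62957961 0.40391124] [[-0.969, 0.247, -0.0], [0.247, 0.969, -0.002], [-0.0, -0.002, -1.0]] 1.0034148403849574
```

View pics/scene0.png

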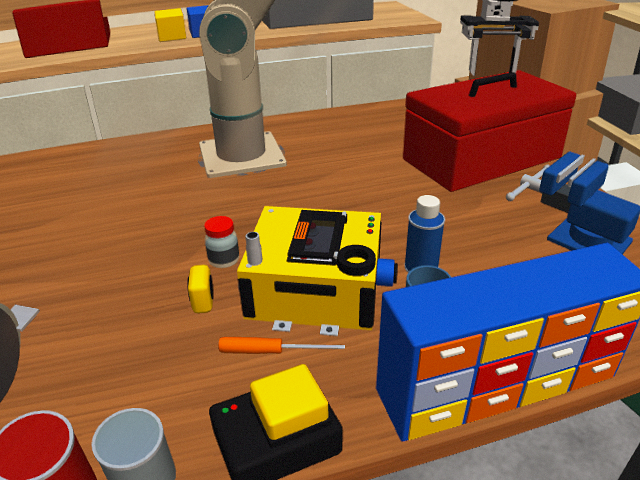

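View pics/side0.png

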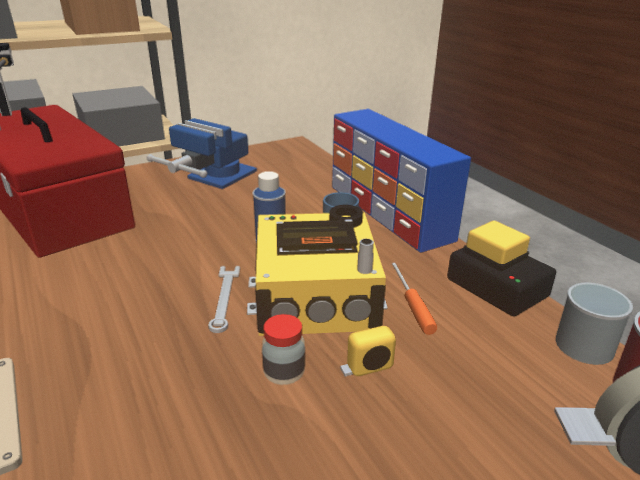

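The scene view shows the box at about (310,265), with the pad at (301,230), the socket at (253,248) and the tape roll at (356,260). In the side view the pad is at (317,240) and the socket at (366,255). I'll enlarge both.

```bash
python3 - <<'E'
import cv2,numpy as np
a=cv2.imread("pics/scene0.png")[190:340,230:410]; b=cv2.imread("pics/side0.png")[190:340,230:410]
r=lambda i:cv2.resize(i,None,fx=4.4,fy=4,interpolation=cv2.INTER_CUBIC)[:, :]
cv2.imwrite("pics/c1.png",cv2.resize(a,(720,600),interpolation=cv2.INTER_CUBIC)); cv2.imwrite("pics/c2.png",cv2.resize(b,(720,600),interpolation=cv2.INTER_CUBIC))
E
```

```text
(no output)
```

View pics/c1.png

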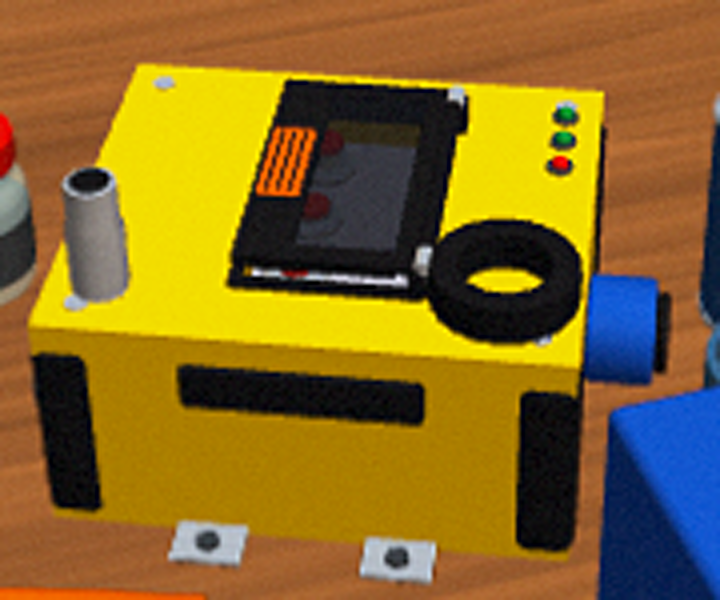

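View pics/c2.png

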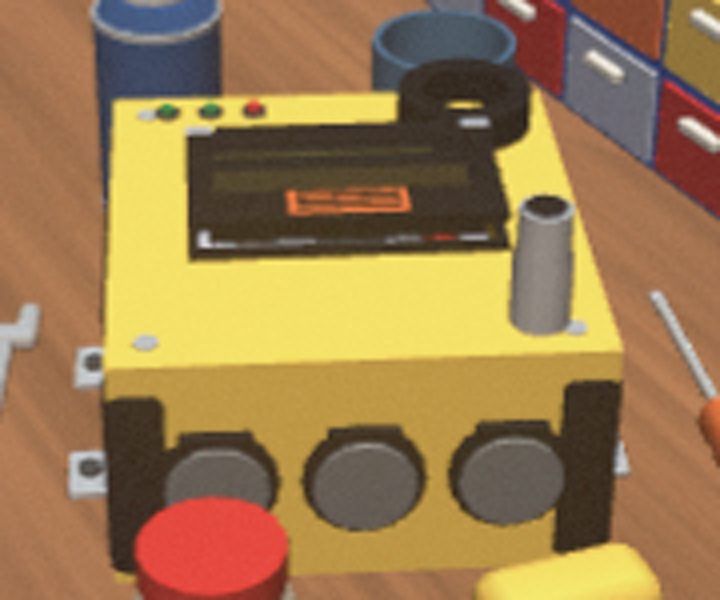

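In the crops the pad centre is at (287,162) in the scene view and (349,201) in the side view. I also read the four top corners of the box in each crop.

```bash
cat > h.py <<'E'
import numpy as np,cv2
from rig import bot
def ray(n,uv,p=None):
    p=p or bot.camera_params(n); K=np.array([[p["fx"],0,p["cx"]],[0,p["fy"],p["cy"]],[0,0,1]])
    x=cv2.undistortPoints(np.array(uv,float).reshape(-1,1,2),K,np.array(p["dist"]))[:,0]
    d=np.c_[x[:,0],-x[:,1],-np.ones(len(x))]@p["T"][:3,:3].T
    return p["T"][:3,3],d
def plane(n,uv,z,p=None):
    o,d=ray(n,uv,p); return o+d*((z-o[2])/d[:,2])[:,None]
def tri(rays):
    A=0;b=0
    for o,d in rays:
        d=d/np.linalg.norm(d); M=np.eye(3)-np.outer(d,d); A=A+M; b=b+M@o
    x=np.linalg.solve(A,b); return x,[np.linalg.norm(np.cross(x-o,d/np.linalg.norm(d))) for o,d in rays]
full=lambda c,o=(230,190):(np.array(c,float)+.5)/4-.5+np.array(o)
E
python3 - <<'E'
from h import *
s=full([(137,65),(605,92),(583,367),(32,326),(287,162)]); d=full([(105,368),(112,100),(540,95),(622,352),(349,201)])
S=ray("scene",s);D=ray("side",d)
P=[]
for i in range(5):
    x,e=tri([(S[0],S[1][i]),(D[0],D[1][i])]);P.append(x);print(np.round(x,4),np.round(e,4))
for n,u in(("scene",s),("side",d)):
    q=plane(n,u[:4],.105)[:,:2];c=q.mean(0)
    ax=(q[2]+q[3]-q[0]-q[1]);ay=(q[1]+q[2]-q[0]-q[3])
    print(n,c,np.linalg.norm(ax)/2,np.linalg.norm(ay)/2,np.arctan2(ax[1],ax[0]),np.arctan2(-ay[0],ay[1]),"pad",plane(n,u[4:],.123))
E
```

```text
[ 0.4468 -0.0204  0.1059] [0.0007 0.0007]
[0.5366 0.1818 0.1049] [0.0009 0.0009]
[0.7194 0.0991 0.1031] [0.0029 0.0029]
[ 0.6281 -0.1009  0.1041] [0.0012 0.0012]
[0.5742 0.0204 0.1236] [0.0011 0.0011]
scene [0.58154814 0.04102474] 0.20036924862551736 0.2211590204134487 -0.4163419676116146 -0.42339238483722924 pad [[0.57183142 0.02150933 0.123     ]]
side [0.58169111 0.03674456] 0.1993872457898483 0.21663320166100225 -0.44600376998297686 -0.423450058772995 pad [[0.57445402 0.01952938 0.123     ]]
```

```bash
cat >> h.py <<'E'
C=np.array([.5825,.0400]);YAW=-.4235
X=np.array([np.cos(YAW),np.sin(YAW)]);Y=np.array([-X[1],X[0]])
def frame(sg):
    y=np.array([*(sg*X),0]);z=np.array([0,0,-1.]);return np.c_[np.cross(y,z),y,z]
def box(x,y,ztip): return np.array([*(C+X*x+Y*y),ztip+.199])   # TCP for fingertip at box coords (m)
def st():
    s=bot.get_state();print("t",round(s["time"],2),"tipz",round(s["position"][2]-.199,4),"F",np.round(s["ft_force"],2));return s
E
python3 - <<'E'
from h import *
q0=np.array(bot.get_state()["joint_pos"])
js=[bot.ik(box(0,-.021,.22),frame(s)) for s in(1,-1)]
print([None if j is None else np.round(j,2) for j in js])
sg=min((s for s,j in zip((1,-1),js) if j is not None),key=lambda s:np.abs(js[0 if s==1 else 1]-q0).max());print("sg",sg)
bot.command_gripper(0.0,10)
bot.line_to(bot.get_state()["position"]+[0,0,.05])
bot.reach(box(0,-.021,.22),frame(sg));st()
im,d=bot.get_image("wrist");cv2.imwrite("pics/w1.png",im[...,::-1])
im,d=bot.get_image("scene");cv2.imwrite("pics/s1.png",im[...,::-1])
E
```

```text
[array([-0.45,  0.56,  0.58,  1.73, -0.36,  0.96, -0.15]), array([ 0.04,  0.51, -0.18,  1.71,  0.11,  0.93,  2.53])]
sg 1
t 4.61 tipz 0.2199 F [ 0.12  0.55 -0.86]
```

View pics/w1.png

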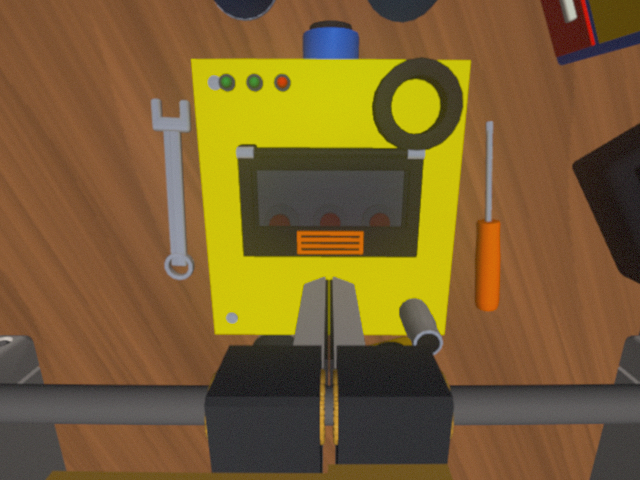

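The wrist view shows the pad at (330,243), lined up with the fingers, with the wrench, screwdriver and socket clear of the path. I'll check the pad position in this view, then press.

```bash
python3 - <<'E'
from h import *
q=plane("wrist",[(330,243)],.123)[0];v=q[:2]-C;print("pad in box",v@X,v@Y)
if abs(v@X)<.006 and abs(v@Y+.021)<.006:
    bot.line_to(box(0,-.021,.135),rate=.1)
    hit=bot.line_to(box(0,-.021,.112),rate=.012,guard=9);print(hit);st()
    bot.line_to(box(0,-.021,.25),rate=.2)
    bot.wait(1.2);st()
    im,d=bot.get_image("wrist");cv2.imwrite("pics/w2.png",im[...,::-1])
    im,d=bot.get_image("scene");cv2.imwrite("pics/s2.png",im[...,::-1])
    im,d2=bot.get_image("side");cv2.imwrite("pics/d2.png",im[...,::-1])
    a=cv2.imread("pics/s2.png")[170:320,230:410];b=cv2.imread("pics/d2.png")[170:320,230:410]
    cv2.imwrite("pics/c3.png",cv2.resize(np.hstack([a,b]),(800,333),interpolation=cv2.INTER_CUBIC))
E
```

```text
pad in box 0.00139915437633587 -0.02291208276183297
True
t 7.02 tipz 0.1188 F [-0.32  1.08  5.49]
t 9.03 tipz 0.25 F [ 0.48  0.14 -0.6 ]
```

View pics/c3.png

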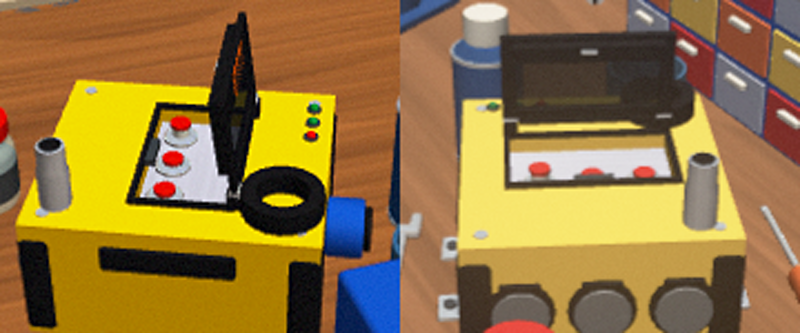

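View pics/w2.png

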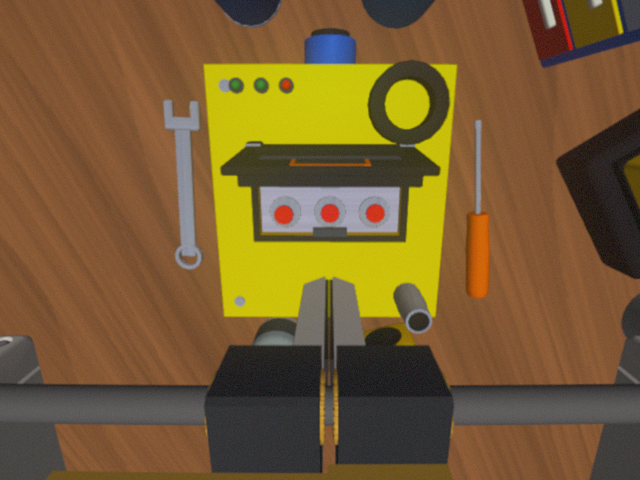

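The cover is open and all three red buttons show, at (284,215), (330,213) and (375,213) in the wrist view. I'll triangulate the heights from red blobs and look at an enlargement.

```bash
python3 - <<'E'
from h import *
def blobs(f,x0,x1,y0,y1):
    im=cv2.imread(f).astype(int);m=((im[...,2]>140)&(im[...,1]<90)&(im[...,0]<90)).astype(np.uint8)
    k=np.zeros_like(m);k[y0:y1,x0:x1]=m[y0:y1,x0:x1]
    n,_,s,c=cv2.connectedComponentsWithStats(k);return [(np.round(c[i],1).tolist(),s[i].tolist()) for i in range(1,n) if s[i,4]>8]
for r in("s2.png",285,335,215,270),("d2.png",280,350,230,255),("w2.png",260,400,195,235):print(r[0],*blobs("pics/"+r[0],*r[1:]),sep="\n ")
# predicted pixel separation: red top from each view, box coords assuming both heights
for n,f,r in(("scene","s2.png",(285,335,215,270)),("side","d2.png",(280,350,230,255)),("wrist","w2.png",(260,400,195,235))):
    for c,_ in blobs("pics/"+f,*r):
        print(n,c,[np.round([(q[:2]-C)@X,(q[:2]-C)@Y],4).tolist() for z in(.103,.110) for q in plane(n,[c],z)])
a=cv2.imread("pics/s2.png")[210:270,280:340];b=cv2.imread("pics/d2.png")[225:265,275:355]
cv2.imwrite("pics/c4.png",np.hstack([cv2.resize(a,(400,400),interpolation=cv2.INTER_CUBIC),cv2.resize(b,(400,400),interpolation=cv2.INTER_CUBIC)]))
E
```

```text
s2.png
 ([311.0, 224.9], [307, 222, 9, 7, 48])
 ([307.5, 240.8], [303, 238, 10, 7, 48])
 ([303.8, 254.9], [299, 252, 10, 7, 53])
d2.png
 ([292.3, 246.0], [289, 244, 8, 5, 38])
 ([339.2, 247.2], [335, 245, 9, 5, 36])
 ([316.0, 247.2], [312, 246, 9, 3, 21])
w2.png
 ([283.4, 214.3], [275, 205, 18, 19, 264])
 ([329.6, 212.7], [321, 204, 18, 18, 255])
 ([374.9, 212.9], [366, 204, 18, 18, 256])
scene [311.0, 224.9] [[-0.0496, -0.0124], [-0.0392, -0.0106]]
scene [307.5, 240.8] [[0.0001, -0.0109], [0.0099, -0.0091]]
scene [303.8, 254.9] [[0.041, -0.0107], [0.0503, -0.0089]]
side [292.3, 246.0] [[-0.0393, -0.0058], [-0.0396, -0.0175]]
side [339.2, 247.2] [[0.0397, -0.0147], [0.0382, -0.0262]]
side [316.0, 247.2] [[0.0005, -0.0123], [-0.0004, -0.0238]]
wrist [283.4, 214.3] [[-0.0396, -0.0126], [-0.0387, -0.0111]]
wrist [329.6, 212.7] [[0.0012, -0.0112], [0.0012, -0.0097]]
wrist [374.9, 212.9] [[0.0411, -0.0114], [0.0402, -0.0098]]
```

View pics/c4.png

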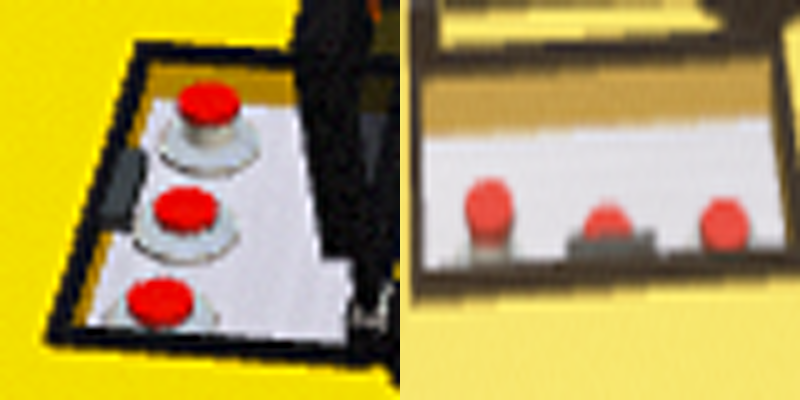

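The -x button (x = -40 mm) is the tripped one: it stands taller and shows the white band at (208,102) in the crop. The scene and wrist rays agree at box (-39,-11) mm for a height of 110 mm. Before descending I'll check that the wrist camera clears the cover.

```bash
python3 - <<'E'
from h import *
s=bot.get_state();c=bot.camera_params("wrist")["T"][:3,3]-s["position"];print("cam rel TCP: x,y,z",c[:2]@X,c[:2]@Y,c[2])
assert c[2]>-.06
bot.line_to(box(-.0392,-.0125,.25),rate=.15)
bot.line_to(box(-.0392,-.0125,.125),rate=.08)
st();h=bot.line_to(box(-.0392,-.0125,.0995),rate=.012,guard=14);print(h);st()
bot.wait(.3)
bot.line_to(box(-.0392,-.0125,.25),rate=.12);st()
im,d=bot.get_image("scene");cv2.imwrite("pics/s3.png",im[...,::-1])
m=((im[...,0]>140)&(im[...,1]<90)&(im[...,2]<90))[215:270,285:335].astype(np.uint8)
n,_,a,cc=cv2.connectedComponentsWithStats(m)
print([np.round([(q[:2]-C)@X,(q[:2]-C)@Y],4).tolist() for i in range(1,n) if a[i,4]>8 for q in plane("scene",[cc[i]+[285,215]],.103)])
E
```

```text
cam rel TCP: x,y,z 0.0006695365230165766 0.08051581914141295 -0.01895967338441379
t 11.31 tipz 0.1254 F [ 0.27 -0.1   0.84]
True
t 12.96 tipz 0.1033 F [-0.25  0.79  5.53]
t 14.63 tipz 0.2493 F [ 0.17 -0.05 -0.57]
[[-0.0398, -0.0108], [0.0001, -0.0109], [0.0408, -0.0107]]
```

The button is home: all three caps now line up at a height of 103 mm, at x = -40, 0 and +41. Next I'll go round behind the cover and swing it shut along an arc.

```bash
python3 - <<'E'
from h import *
bot.line_to(box(0,.080,.25),rate=.15)
bot.line_to(box(0,.080,.187),rate=.1)
r=.072;ok=True
for t in np.r_[1.45,np.linspace(1.3,0.03,10)]:
    y=.045-r*np.cos(t)+.003*np.sin(t)+.008; z=.120+r*np.sin(t)+.003*np.cos(t)
    if t==1.45: z=.187
    if bot.line_to(box(0,y,z),rate=.05,guard=20): print("hit at",t);ok=False;break
st()
if ok:
    print(bot.line_to(box(0,-.019,.112),rate=.012,guard=8));s=st()
    bot.wait(.2)
    bot.line_to(box(0,-.019,.23),rate=.06);bot.wait(.8);st()
a=[bot.get_image(n)[0][170:320,230:410,::-1] for n in("scene","side")]
cv2.imwrite("pics/c5.png",cv2.resize(np.hstack(a),(800,333),interpolation=cv2.INTER_CUBIC))
E
```

```text
t 20.61 tipz 0.125 F [-0.11  1.15  2.27]
True
t 21.27 tipz 0.1189 F [-0.99  0.82  5.57]
t 24.27 tipz 0.23 F [ 0.38 -0.34  0.02]
```

View pics/c5.png

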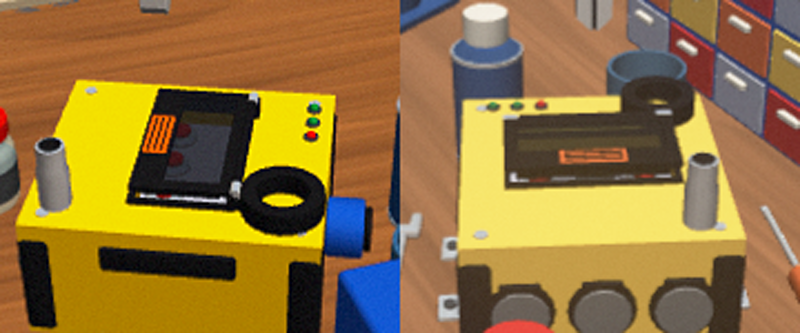

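The cover is shut and latched, with the pad at (158,134) in the left half of the crop, and nothing else has moved. The arm is clear, so I'm handing the job in.

```bash
python3 -c "
from rig import bot
print(bot.sign_off())"
```

```text
the job is handed in; nothing more can be done
None
```

The cover popped open, the tripped breaker (the one at x = -40 mm) was pressed home and the cover was pressed shut and stayed latched; I handed the job in at about 24 s, with the pictures showing nothing else moved, though sign-off returned no verdict.

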